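# Clip the setting gauge onto the snap hook

### The job

Take the setting gauge (the bar with a ring eye at one end) off its wooden rest and push its eye against the sprung gate of the snap hook on the stand until it passes inside and the gate snaps shut behind it. Then let the gauge hang freely from the hook and settle; a slight sway is fine. Be gentle: never load the hook or its stand with more than about 12 N, and leave all other loose things on the table where they are.

Things in the scene. Friction and masses are not known exactly. Their poses are not given: they have to be found in the camera images.
- gauge: Setting gauge, loose, about 90 g: square aluminium bar 90 (x) x 14 x 14 mm, a round steel wire eye on its +x end, a thin 18 mm stepped pin on its -x end (147 mm in all). Origin: centre of the bar; x towards the eye; z up as it lies on the rest. The rest leaves 60 mm of bar free between its saddles for a grip across the 14 mm width from above.
- eye_centre (a point): Centre of the gauge's eye, 66 mm from its origin along x. The eye is a ring of 5 mm round wire, 36 mm outside and 26 mm inside diameter, lying in the gauge's xy plane, level with the bar's middle. Same axes as the gauge.
- eye_rim (a point): Far (leading) end of the gauge's eye, at the middle of its 5 mm wire, 81.5 mm from the gauge's origin along x; the wire reaches 2.5 mm farther. Same axes as the gauge.
- rest: Fixed wooden rest: base 106 x 60 x 8 mm, two saddles 12 mm thick and 46 mm wide at x = +37 and -37 mm. The gauge's bar lies in their notches, underside 40 mm above the table; the cheeks rise to 50 mm and stand 20 mm apart. Origin: centre of the underside; x towards the gauge's eye.
- stand: Fixed stand: base 110 x 110 x 14 mm, 20 mm round post 259 mm high, origin centre of the underside, z up. A rod in its clamp carries a steel snap hook before the post (-x side), in the stand's xz plane: push the eye in towards +x. How far the hook stands out was set by hand and is not measured (see nose_nominal). The clamp holds fast under allowed loads.
- clamp (a point): Centre of the stand's dark clamp head (36 x 34 x 34 mm), on the post's axis 229 mm above the table; a black thumb knob sticks out to its +y side. Same axes as the stand.
- nose_nominal (a point): Mid-setting of the top of the hook's upturned nose (8 mm round bar), 205 mm above the table; same axes as the stand. The real nose is up to 25 mm from here along the stand's x, either way: find it by touch or sight; y and z are true. The spine's near face is 25 mm in +x of the nose's axis; the top bar (z 247 to 255 mm) joins gate hinge and spine.
- gate_nominal (a point): Mid-setting of the gate's hinge pin, shifted along x just as the nose is. The gate is a flat bar 5 x 8 mm hanging 38 mm down from here, shut 2 mm over the nose, its front face 1.5 mm before the nose's axis. It opens inwards only, sprung: 2 to 8 N. A level eye, wire's middle 4 to 6.5 mm over the nose, slips past 16 to 23 mm in from first touch: the push drops to about 0. At 26.5 mm the wire meets the spine.
- bowl_nominal (a point): Mid-setting of the lowest point of the hook's inner surface (the bowl), 189.5 mm above the table, 14.5 mm in +x of the nose's axis; shifted along x just as the nose is. To lower the eye into the bowl, nose and shut gate must be inside its hole: draw the eye back until it catches on the gate, then ease 3 to 8 mm forward. An eye that is not past does not catch.
- sample0: Bystander: loose round dark steel reference sample, 38 mm diameter, 20 mm high; origin at the centre of its underside.
- sample1: Bystander: loose round dark steel reference sample, 38 mm diameter, 20 mm high; origin at the centre of its underside.
- sample2: Bystander: loose round aluminium reference sample, 38 mm diameter, 20 mm high; origin at the centre of its underside.
- carton: Bystander: small blue carton 75 x 55 x 45 mm; origin at the centre of its underside.
- pin: Bystander: a pin gauge WITHOUT an eye, aluminium bar 90 x 14 x 14 mm with a straight 30 mm steel pin at its +x end, lying on the table; origin under the bar's centre.
- brush: Bystander: cleaning brush lying on the table along its x.
- driver: Bystander: screwdriver lying on the table along its x.
Mind the look-alikes: they are no part of the job. Of the things that look like the stand, the larger one is meant. Leave any blue look-alike of the gauge alone.

How it is judged (in metres and radians):
On the way, in this order (a step that is already met when the one before it is completed fails the run):
1. the gauge has been lifted off its rest (height (world z) of gauge above 0.1 m and contact force between gauge and rest below 0.05 N), for 0.2 s.
2. the eye presses on the hook at the height of its opening, without the fingers touching the hook (contact force between gauge and stand above 1 N and height (world z) of eye_rim between 0.205 and 0.222 m and y of eye_rim in the frame of stand between -0.012 and 0.012 m and contact force between the fingers and stand below 0.5 N), for 0.05 s.
At the end, for the whole second after the job is handed in: The gauge hangs by its eye in the hook, at most swaying slightly (under 0.15 m/s, 2 rad/s): eye up, within 0.4 rad of vertical, leading end of the eye 185 to 204 mm above the table, within 12 mm of the hook's plane, 65 to 150 mm before the post's axis (angle between eye_rim's own x axis and vertical below 0.4 rad and height (world z) of eye_rim between 0.185 and 0.204 m and y of eye_rim in the frame of stand between -0.012 and 0.012 m and x of eye_rim in the frame of stand between -0.15 and -0.065 m and linear speed of gauge below 0.15 m/s and angular speed of gauge below 2 rad/s); the robot touches nothing.
It fails at once if the hook or its stand is loaded with more than 12 N (contact force between anything else and stand above 12 N).
It fails at once if a bystander is moved by more than 30 mm (distance of any of sample0, sample1, sample2, carton, pin, brush, driver from where it was at the start of the episode above 0.03 m).
It also fails if it takes over 67 s, if anything falls off the work surface, if the arm or the gripper's body presses on something with over 40 N, if the wrist force passes 120 N, or if a joint passes its speed limit or range.

### The arm

A 6-joint arm with a two-finger parallel gripper is mounted at the origin on the work surface. World frame = base frame: x ahead of the robot, y to its left, z up, the work surface at z = 0. Lengths are in m, angles in degrees, forces in N, time in s.
With the tool pointing down it reaches from about 0.35 to 0.775 m from the base axis. Payload 5.5 kg.
Tool frame: the origin (TCP) lies at the very end of the fingers, on their centre line; the grasp point (between the pads) lies 19 mm behind it; z points along the fingers, y is the line along which they close (so a half turn about z gives the same grasp; the last joint's range is limited). The gripper opens to 85 mm and grips with 20 to 120 N. Pads are 22 mm wide; open, the fingers measure 114 mm over their backs; the gripper's body (76 mm by 85 mm) begins 54 mm behind the grasp point. The pads swing forward as they close: fully open they stand 13 mm farther back than shut.
Start: joints at [-78.129, 17.945, 2.641, 74.691, 0, 82.002], TCP at [0.195, -0.541, 0.231] pointing down, gripper open.
Joint ranges: [-158.12, 158.12], [-49.38, 96.58], [-58.88, 72.47], [-126.05, 133.96], [-84.25, 85.87], [-180, 180]. Speed limits (degrees/s): [147.25, 147.25, 180, 180, 180, 180].

### API

Orientations are given as a 3x3 rotation matrix whose columns are the frame's x, y, z axes.
In Python, from cell import observe, camera, close_job gives the robot as it stands.
- The arm moves only by the tool step_arm, never from a script. Its argument "steps" is a list of rows, each an object of numbers: "jaw": the closure, from 0 (fully open) to 1 (shut); "tx", "ty", "tz": the shift along the tool's x, y, z in m; "rx", "ry", "rz": the turn, a rotation vector about the tool's x, y, z in rad. A call has 1 to 12 rows; each row shifts and turns the commanded pose from where the row before left it, along the tool's axes as they then stand; what a row does not reach is not made up. A row lasts 1/10 s, in which the tool goes at most 50 mm and 8.59 degrees, less where a joint would pass 70% of its speed; a pose out of reach is approached as far as the arm can. A call is refused whole if a number of a shift passes 0.05 or a number of a turn 0.15, either way. A call with a gripper value outside its range is refused whole. The fingers move at their own pace and stop on an object; the grip force is fixed at half the most. Time passes only in rows, so rows that do not move let the fingers close. It gives the time, the measured TCP pose, the force, the opening and the grip force at its end, in the units of the state.
- observe(): the state, without advancing time (a new reading comes with each control period).
- camera(name): name is "side" or "top" or "wrist"; returns a dict with "pixels" (480x640x3 uint8, red, green, blue), "camera_matrix" (3x3 intrinsics, pixels), "D" ([k1, k2, p1, p2, k3] as OpenCV has them; the pictures are not rectified), "world_to_cam" (4x4, takes a point from world to camera coordinates). Camera axes: x right, y up, looking along -z (the intrinsics and any distortion apply to the point x, -y, -z); pixel columns grow to the right and rows downward; lengths in m; the calibration is good to about 2 mm. A picture is of the moment at which its call begins. There is no depth.
- close_job(): hands the job in; it is judged then, once.
The state is a dict: "time_s": time; "joints": joint angles; "qvel": joint speeds; "joint_efforts": joint torques, N m; "tcp_pos": TCP position; "tool_rot": TCP orientation; "wrist_force": force on the tool from outside, world axes, zero at the start; "moment": the same for the moment, N m; "finger_gap": finger opening in m; "grip_force": force on a finger pad.
Only numpy, scipy, OpenCV 4.12 (cv2) and the standard library are available. Lean on these libraries where they do the work, as an engineer would, in place of code of your own. Each camera call takes 0.05 s, during which the arm holds its last target. There are 200 camera calls.

## Working session

There is one attempt and no reset: what is moved stays moved. The work goes in short steps, Python scripts to look and compute and a tool call to move; the robot and the scene stay as the last step left them, time stands still between calls to the robot, and variables do not carry over. Pictures are saved under pics/ and viewed, at most 10 in all, crops included, and the job is handed in when it is done.

Besides the shell and the picture viewer there is one more tool, called after ">>>" as a command line: name --argument value ..., lists and objects as JSON in quotes. step_arm: Moves the arm, as the interface text tells. Its arguments: {"type":"object","properties":{"steps":{"type":"array"}},"required":["steps"]}

```bash
mkdir -p pics; cat > h.py <<'E'
import numpy as np, cv2, json, sys
from cell import observe, camera, close_job
def snap(n,f):
    c=camera(n); cv2.imwrite('pics/'+f,cv2.cvtColor(c['pixels'],cv2.COLOR_RGB2BGR))
    np.savez('pics/'+f+'.npz',K=c['camera_matrix'],D=c['D'],T=c['world_to_cam']); return c
def load(f):
    z=np.load('pics/'+f+'.npz'); return z['K'],z['D'],z['T']
def ray(f,px):
    K,D,T=load(f); u=cv2.undistortPoints(np.array([[px]],float),np.array(K,float),np.array(D,float))[0,0]
    d=np.array([u[0],-u[1],-1]); R=T[:3,:3]; return -R.T@T[:3,3], R.T@d
def atz(f,px,z):
    o,d=ray(f,px); return o+d*(z-o[2])/d[2]
def proj(f,P):
    K,D,T=load(f); P=np.atleast_2d(np.array(P,float)); c=P@T[:3,:3].T+T[:3,3]; c=c*[1,-1,-1]
    return cv2.projectPoints(c,np.zeros(3),np.zeros(3),np.array(K,float),np.array(D,float))[0][:,0]
def tri(fs,pxs):
    A=np.zeros((3,3));b=np.zeros(3)
    for f,p in zip(fs,pxs):
        o,d=ray(f,p); d/=np.linalg.norm(d); M=np.eye(3)-np.outer(d,d); A+=M;b+=M@o
    return np.linalg.solve(A,b)
def crop(f,x0,y0,w,h,s):
    return cv2.resize(cv2.imread('pics/'+f)[y0:y0+h,x0:x0+w],None,fx=s,fy=s,interpolation=cv2.INTER_CUBIC)
def st():
    s=observe(); np.set_printoptions(precision=4,suppress=True)
    print(s['time_s'],np.array(s['tcp_pos']),np.array(s['tool_rot']).tolist(),np.array(s['wrist_force']),s['finger_gap'],s['grip_force'])
E
python3 -c "
from h import *
st()
a=[]
for n in ['top','side']:
    snap(n,n+'0.png');K,D,T=load(n+'0.png');print(n,-T[:3,:3].T@T[:3,3])
"
```

```text
0.0 [ 0.1953 -0.5403  0.2304] [[0.9404766277820227, 0.3398581913757082, -0.00034978648773932504], [0.3398582529398417, -0.940474942674414, 0.0018028062114443136], [0.0002837330314174435, -0.0018143749309087309, -0.9999983137681667]] [-0.5647 -1.0077 -0.0426] 0.0851976724171513 0.0
top [ 0.4739 -0.0039  1.4153]
side [-0.1593  0.801   1.0617]
```

View pics/top0.png

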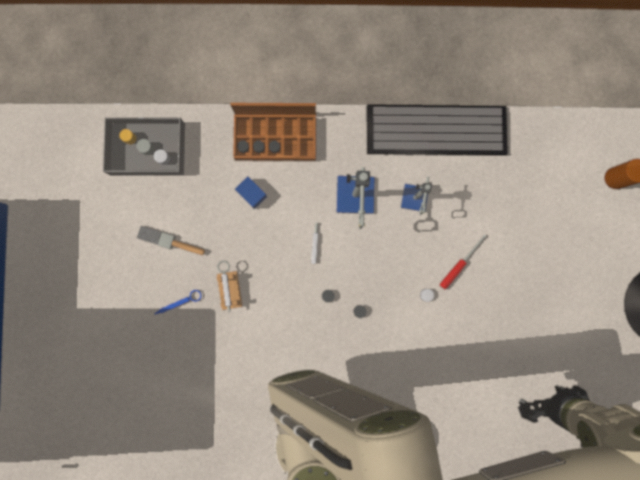

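View pics/side0.png

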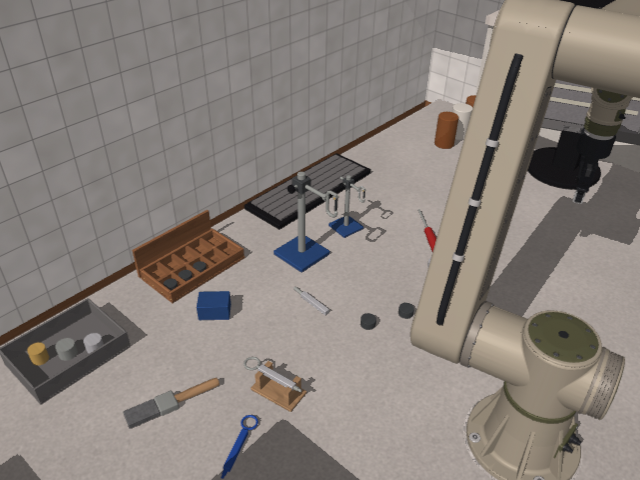

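Top view: the gauge is on its wooden rest at (230,288), with its eye at (223,267). A blue look-alike lies at (180,300), and the pin without an eye is at (316,243). There are two stands: the larger at (356,195) and a smaller one at (415,197). I take the gauge on the wooden rest and the larger stand, and confirm both in one crop.

```bash
python3 -c "
from h import *
a=crop('top0.png',200,250,66,75,6)
b=crop('top0.png',325,160,66,75,6)
c=crop('side0.png',240,345,66,75,6)[:,:396]
d=crop('side0.png',275,165,66,75,6)
m=np.hstack([a,b]);
c=crop('side0.png',235,345,75,66,6)[:396]; d=crop('side0.png',275,165,75,110,396/110/1.0)
m2=np.hstack([cv2.resize(c,(400,300)),np.zeros((300,392,3),np.uint8)])
d=cv2.resize(crop('side0.png',270,160,85,65,6),(392,300)); m2[:,400:]=d
cv2.imwrite('pics/c1.png',np.vstack([cv2.resize(m,(792,300+0*1)) if 0 else m,])[:450]); cv2.imwrite('pics/c2.png',m2)
m=np.vstack([cv2.resize(np.hstack([a,b]),(528,300)),]); o=np.zeros((600,792,3),np.uint8);o[:300,:528]=m;o[300:]=m2
cv2.imwrite('pics/c.png',o)
"
```

```text
(no output)
```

View pics/c.png

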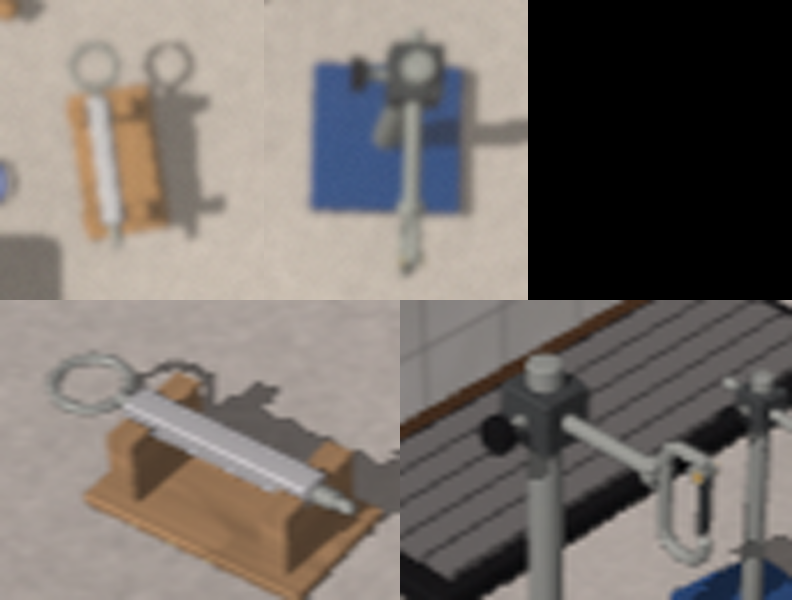

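The crop confirms it: an aluminium bar with a steel ring eye on the wooden saddles, and the large stand with the hook pointing to world -x, knob to +y. The gate hinge is the gold spot at about side pixel (334.4,198.6).

```bash
python3 -c "
from h import *
f='top0.png'
e=atz(f,(223.75,267),.047);p=atz(f,(229.5,311.2),.047);b=atz(f,(228,305.5),.047)
print('eye',e,'pinend',p,'len',np.linalg.norm(e-p),'yaw',np.degrees(np.arctan2(*(e-p)[1::-1])))
B=[atz(f,q,.014) for q in [(337.75,175.75),(337,212.75),(375.25,213.25),(374.75,177.5)]];print(B,np.mean(B,0))
print('post',atz(f,(363.5,177),.262))
print('hookfront',atz(f,(360.75,227.5),.25))
print('hinge side', atz('side0.png',(334.4,198.6),.243))
print('hinge tri', tri([f,'side0.png'],[(360.75,226.5),(334.4,198.6)]))
"
```

```text
eye [0.50917039 0.25738173 0.047     ] pinend [0.38520582 0.23947459 0.047     ] len 0.12525126196495118 yaw 8.219729465931191
[array([ 0.77829001, -0.06596396,  0.014     ]), array([ 0.6689722 , -0.06373467,  0.014     ]), array([ 0.66792537, -0.17549057,  0.014     ]), array([ 0.77362543, -0.17463498,  0.014     ])] [ 0.72220325 -0.11995605  0.014     ]
post [ 0.72165729 -0.11720628  0.262     ]
hookfront [ 0.60034299 -0.11121234  0.25      ]
hinge side [ 0.60946851 -0.11051139  0.243     ]
hinge tri [ 0.60545978 -0.10997907  0.24494207]
```

>>> step_arm --steps '[{"tx": 0.0325, "ty": -0.0297}, {"tx": 0.0325, "ty": -0.0297}, {"tx": 0.0325, "ty": -0.0297}, {"tx": 0.0325, "ty": -0.0297}, {"tx": 0.0325, "ty": -0.0297}, {"tx": 0.0325, "ty": -0.0297}, {"tx": 0.0325, "ty": -0.0297}, {"tx": 0.0325, "ty": -0.0297}, {"tx": 0.0325, "ty": -0.0297}, {"tx": 0.0325, "ty": -0.0297}]'

```text
invalid input at $.steps[0]: expected keys jaw, tx, ty, tz, rx, ry, rz
```

>>> step_arm --steps '[{"rz": -0.1469}, {"rz": -0.1469}, {"rz": -0.1469}, {"rz": -0.1469}, {"rz": -0.1469}, {"rz": -0.1469}, {"rz": -0.1469}, {"rz": -0.1469}, {"rz": -0.1469}, {"rz": -0.1469}]'

```text
invalid input at $.steps[0]: expected keys jaw, tx, ty, tz, rx, ry, rz
```

>>> step_arm --steps '[{"rz": -0.1469}, {"rz": -0.1469}, {"rz": -0.1469}, {"rz": -0.1469}, {"rz": -0.1469}, {"rz": -0.1469}, {"rz": -0.1469}, {"rz": -0.1469}, {"rz": -0.1469}, {"rz": -0.1469}, {}, {}]'

```text
invalid input at $.steps[0]: expected keys jaw, tx, ty, tz, rx, ry, rz
```

All keys are needed.

>>> step_arm --steps '[{"jaw": 0, "tx": 0.0325, "ty": -0.0297, "tz": 0, "rx": 0, "ry": 0, "rz": 0}, {"jaw": 0, "tx": 0.0325, "ty": -0.0297, "tz": 0, "rx": 0, "ry": 0, "rz": 0}, {"jaw": 0, "tx": 0.0325, "ty": -0.0297, "tz": 0, "rx": 0, "ry": 0, "rz": 0}, {"jaw": 0, "tx": 0.0325, "ty": -0.0297, "tz": 0, "rx": 0, "ry": 0, "rz": 0}, {"jaw": 0, "tx": 0.0325, "ty": -0.0297, "tz": 0, "rx": 0, "ry": 0, "rz": 0}, {"jaw": 0, "tx": 0.0325, "ty": -0.0297, "tz": 0, "rx": 0, "ry": 0, "rz": 0}, {"jaw": 0, "tx": 0.0325, "ty": -0.0297, "tz": 0, "rx": 0, "ry": 0, "rz": 0}, {"jaw": 0, "tx": 0.0325, "ty": -0.0297, "tz": 0, "rx": 0, "ry": 0, "rz": 0}, {"jaw": 0, "tx": 0.0325, "ty": -0.0297, "tz": 0, "rx": 0, "ry": 0, "rz": 0}, {"jaw": 0, "tx": 0.0325, "ty": -0.0297, "tz": 0, "rx": 0, "ry": 0, "rz": 0}]'

```text
time_s: 1.1
tcp_pos: [0.4004, -0.1492, 0.2311]
tool_rot: [[0.941, 0.34, -0.0], [0.34, -0.941, -0.0], [-0.0, -0.0, -1.0]]
wrist_force: [0.8, 0.3, -0.1]
finger_gap: 0.0849
grip_force: 0.0
```

>>> step_arm --steps '[{"jaw": 0, "tx": 0, "ty": 0, "tz": 0, "rx": 0, "ry": 0, "rz": -0.1469}, {"jaw": 0, "tx": 0, "ty": 0, "tz": 0, "rx": 0, "ry": 0, "rz": -0.1469}, {"jaw": 0, "tx": 0, "ty": 0, "tz": 0, "rx": 0, "ry": 0, "rz": -0.1469}, {"jaw": 0, "tx": 0, "ty": 0, "tz": 0, "rx": 0, "ry": 0, "rz": -0.1469}, {"jaw": 0, "tx": 0, "ty": 0, "tz": 0, "rx": 0, "ry": 0, "rz": -0.1469}, {"jaw": 0, "tx": 0, "ty": 0, "tz": 0, "rx": 0, "ry": 0, "rz": -0.1469}, {"jaw": 0, "tx": 0, "ty": 0, "tz": 0, "rx": 0, "ry": 0, "rz": -0.1469}, {"jaw": 0, "tx": 0, "ty": 0, "tz": 0, "rx": 0, "ry": 0, "rz": -0.1469}, {"jaw": 0, "tx": 0, "ty": 0, "tz": 0, "rx": 0, "ry": 0, "rz": -0.1469}, {"jaw": 0, "tx": 0, "ty": 0, "tz": 0, "rx": 0, "ry": 0, "rz": -0.1469}]'

```text
time_s: 2.1
tcp_pos: [0.3998, -0.1509, 0.2309]
tool_rot: [[-0.248, 0.969, -0.001], [0.969, 0.248, 0.0], [0.0, -0.001, -1.0]]
wrist_force: [-0.0, 0.3, -0.3]
finger_gap: 0.0853
grip_force: 0.0
```

>>> step_arm --steps '[{"jaw": 0, "tx": 0, "ty": 0, "tz": 0, "rx": 0, "ry": 0, "rz": -0.1469}, {"jaw": 0, "tx": 0, "ty": 0, "tz": 0, "rx": 0, "ry": 0, "rz": -0.1469}, {"jaw": 0, "tx": 0, "ty": 0, "tz": 0, "rx": 0, "ry": 0, "rz": -0.1469}, {"jaw": 0, "tx": 0, "ty": 0, "tz": 0, "rx": 0, "ry": 0, "rz": -0.1469}, {"jaw": 0, "tx": 0, "ty": 0, "tz": 0, "rx": 0, "ry": 0, "rz": -0.1469}, {"jaw": 0, "tx": 0, "ty": 0, "tz": 0, "rx": 0, "ry": 0, "rz": -0.1469}, {"jaw": 0, "tx": 0, "ty": 0, "tz": 0, "rx": 0, "ry": 0, "rz": -0.1469}, {"jaw": 0, "tx": 0, "ty": 0, "tz": 0, "rx": 0, "ry": 0, "rz": -0.1469}, {"jaw": 0, "tx": 0, "ty": 0, "tz": 0, "rx": 0, "ry": 0, "rz": -0.1469}, {"jaw": 0, "tx": 0, "ty": 0, "tz": 0, "rx": 0, "ry": 0, "rz": -0.1469}, {"jaw": 0, "tx": 0, "ty": 0, "tz": 0, "rx": 0, "ry": 0, "rz": 0}, {"jaw": 0, "tx": 0, "ty": 0, "tz": 0, "rx": 0, "ry": 0, "rz": 0}]'

```text
time_s: 3.3
tcp_pos: [0.4, -0.1509, 0.2311]
tool_rot: [[-0.99, -0.139, -0.0], [-0.139, 0.99, 0.0], [0.0, 0.0, -1.0]]
wrist_force: [-1.4, 0.2, -0.5]
finger_gap: 0.0851
grip_force: 0.0
```

```bash
python3 -c "
from h import *
st()
snap('wrist','w0.png')
s=observe();print(s['joints'])
R=np.array(s['tool_rot']);g=np.array([.4455-.010*.99,.2482-.0014,.15]);print(R.T@(g-np.array(s['tcp_pos'])))
"
```

```text
3.3 [ 0.4    -0.1509  0.2311] [[-0.9902494473930418, -0.13930475766661912, -0.00046521953990022653], [-0.13930484382683778, 0.9902495319343929, 0.00015808256142447812], [0.0004386617787224116, 0.00022134850444407796, -0.9999998792903344]] [-1.3601  0.2217 -0.4859] 0.08505646392682446 0.0
[-31.4591   1.6179 -17.2307  71.1747  -0.0037 -39.4874]
[-0.0909  0.3889  0.0812]
```

>>> step_arm --steps '[{"jaw": 0, "tx": -0.0091, "ty": 0.0389, "tz": 0.006, "rx": 0, "ry": 0, "rz": 0}, {"jaw": 0, "tx": -0.0091, "ty": 0.0389, "tz": 0.006, "rx": 0, "ry": 0, "rz": 0}, {"jaw": 0, "tx": -0.0091, "ty": 0.0389, "tz": 0.006, "rx": 0, "ry": 0, "rz": 0}, {"jaw": 0, "tx": -0.0091, "ty": 0.0389, "tz": 0.006, "rx": 0, "ry": 0, "rz": 0}, {"jaw": 0, "tx": -0.0091, "ty": 0.0389, "tz": 0.006, "rx": 0, "ry": 0, "rz": 0}, {"jaw": 0, "tx": -0.0091, "ty": 0.0389, "tz": 0.006, "rx": 0, "ry": 0, "rz": 0}, {"jaw": 0, "tx": -0.0091, "ty": 0.0389, "tz": 0.006, "rx": 0, "ry": 0, "rz": 0}, {"jaw": 0, "tx": -0.0091, "ty": 0.0389, "tz": 0.006, "rx": 0, "ry": 0, "rz": 0}, {"jaw": 0, "tx": -0.0091, "ty": 0.0389, "tz": 0.006, "rx": 0, "ry": 0, "rz": 0}, {"jaw": 0, "tx": -0.0091, "ty": 0.0389, "tz": 0.006, "rx": 0, "ry": 0, "rz": 0}, {"jaw": 0, "tx": 0, "ty": 0, "tz": 0, "rx": 0, "ry": 0, "rz": 0}]'

```text
time_s: 4.45
tcp_pos: [0.4345, 0.2508, 0.1702]
tool_rot: [[-0.989, -0.146, -0.001], [-0.146, 0.989, 0.001], [0.0, 0.001, -1.0]]
wrist_force: [0.1, 1.7, -0.3]
finger_gap: 0.0854
grip_force: 0.0
```

```bash
python3 -c "
from h import *
snap('wrist','w1.png');st()
"
```

```text
4.5 [0.4342 0.2488 0.1705] [[-0.9894662653974962, -0.1447596310259287, -0.001076506186021047], [-0.14475912376543684, 0.9894667803112627, -0.0005354877461574356], [0.0011426841184200352, -0.0003740129681400085, -0.9999992771933913]] [ 0.0653 -0.0778 -0.2904] 0.0855159575345174 0.0
```

View pics/w1.png

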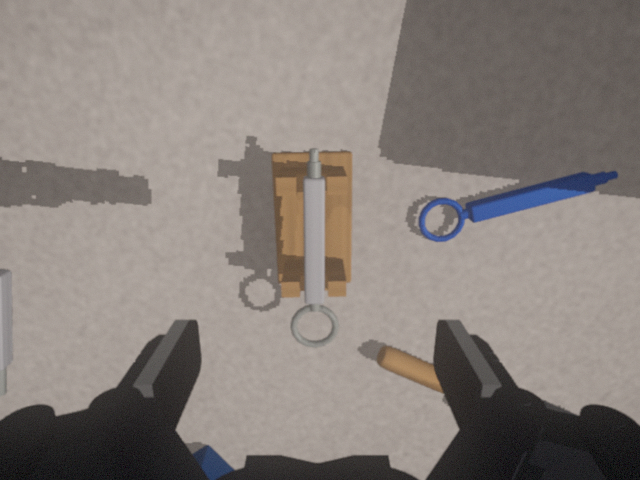

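The wrist view shows the gauge with its eye at (314.5,326), bar from (315,180) to (315,305), and pin end at (314,150). The blue look-alike is off to the right.

```bash
python3 -c "
from h import *
f='w1.png'
e=atz(f,(314.5,326),.047);p=atz(f,(314,150),.047);b=atz(f,(314.8,179.5),.054);b2=atz(f,(315,305),.054)
print(e,p,b,b2,np.linalg.norm(e-p),np.linalg.norm(b-b2),'yaw',np.degrees(np.arctan2(*(e-p)[1::-1])))
u=(e-p)/np.linalg.norm(e-p);o=(e-66e-3*u+p+63e-3*u)/2;print(o)
s=observe();R=np.array(s['tool_rot']);t=np.array(s['tcp_pos']);g=o-.01*u;g[2]=.028;print(R.T@(g-t))
"
```

```text
[0.50998014 0.25998327 0.047     ] [0.38333927 0.24135246 0.047     ] [0.40062918 0.24438809 0.054     ] [0.48900963 0.25733008 0.054     ] 0.1280039721811522 0.08932300576071679 yaw 8.36905512122674
[0.44517568 0.25044954 0.047     ]
[-1.30214584e-03  5.86523228e-05  1.42488295e-01]
```

>>> step_arm --steps '[{"jaw": 0, "tx": -0.001, "ty": 0, "tz": 0.025, "rx": 0, "ry": 0, "rz": 0}, {"jaw": 0, "tx": 0, "ty": 0, "tz": 0.03, "rx": 0, "ry": 0, "rz": 0}, {"jaw": 0, "tx": 0, "ty": 0, "tz": 0.03, "rx": 0, "ry": 0, "rz": 0}, {"jaw": 0, "tx": 0, "ty": 0, "tz": 0.03, "rx": 0, "ry": 0, "rz": 0}, {"jaw": 0, "tx": 0, "ty": 0, "tz": 0.02, "rx": 0, "ry": 0, "rz": 0}, {"jaw": 0, "tx": 0, "ty": 0, "tz": 0.0075, "rx": 0, "ry": 0, "rz": 0}, {"jaw": 0, "tx": 0, "ty": 0, "tz": 0, "rx": 0, "ry": 0, "rz": 0}]'

```text
time_s: 5.2
tcp_pos: [0.435, 0.246, 0.0281]
tool_rot: [[-0.99, -0.141, -0.002], [-0.141, 0.99, -0.001], [0.002, -0.001, -1.0]]
wrist_force: [0.2, -0.2, 0.9]
finger_gap: 0.0856
grip_force: 0.0
```

>>> step_arm --steps '[{"jaw": 1, "tx": 0, "ty": 0, "tz": 0, "rx": 0, "ry": 0, "rz": 0}, {"jaw": 1, "tx": 0, "ty": 0, "tz": 0, "rx": 0, "ry": 0, "rz": 0}, {"jaw": 1, "tx": 0, "ty": 0, "tz": 0, "rx": 0, "ry": 0, "rz": 0}, {"jaw": 1, "tx": 0, "ty": 0, "tz": 0, "rx": 0, "ry": 0, "rz": 0}, {"jaw": 1, "tx": 0, "ty": 0, "tz": 0, "rx": 0, "ry": 0, "rz": 0}, {"jaw": 1, "tx": 0, "ty": 0, "tz": 0, "rx": 0, "ry": 0, "rz": 0}, {"jaw": 1, "tx": 0, "ty": 0, "tz": 0, "rx": 0, "ry": 0, "rz": 0}, {"jaw": 1, "tx": 0, "ty": 0, "tz": 0, "rx": 0, "ry": 0, "rz": 0}, {"jaw": 1, "tx": 0, "ty": 0, "tz": 0, "rx": 0, "ry": 0, "rz": 0}, {"jaw": 1, "tx": 0, "ty": 0, "tz": 0, "rx": 0, "ry": 0, "rz": 0}]'

```text
time_s: 6.2
tcp_pos: [0.436, 0.2474, 0.0294]
tool_rot: [[-0.99, -0.143, 0.001], [-0.143, 0.99, 0.0], [-0.001, 0.0, -1.0]]
wrist_force: [-0.8, -0.4, 5.3]
finger_gap: 0.0127
grip_force: 59.0
```

>>> step_arm --steps '[{"jaw": 1, "tx": 0, "ty": 0, "tz": -0.01, "rx": 0, "ry": 0, "rz": 0}, {"jaw": 1, "tx": 0, "ty": 0, "tz": -0.03, "rx": 0, "ry": 0, "rz": 0}, {"jaw": 1, "tx": 0, "ty": 0, "tz": -0.04, "rx": 0, "ry": 0, "rz": 0}, {"jaw": 1, "tx": 0, "ty": 0, "tz": -0.04, "rx": 0, "ry": 0, "rz": 0}, {"jaw": 1, "tx": 0, "ty": 0, "tz": -0.03, "rx": 0, "ry": 0, "rz": 0}, {"jaw": 1, "tx": 0, "ty": 0, "tz": -0.014, "rx": 0, "ry": 0, "rz": 0}, {"jaw": 1, "tx": 0, "ty": 0, "tz": 0, "rx": 0, "ry": 0, "rz": 0}, {"jaw": 1, "tx": 0, "ty": 0, "tz": 0, "rx": 0, "ry": 0, "rz": 0}]'

```text
time_s: 7.0
tcp_pos: [0.4354, 0.247, 0.1924]
tool_rot: [[-0.99, -0.143, -0.0], [-0.143, 0.99, -0.0], [0.0, -0.0, -1.0]]
wrist_force: [-0.3, 0.5, -1.0]
finger_gap: 0.0127
grip_force: 58.5
```

>>> step_arm --steps '[{"jaw": 1, "tx": 0, "ty": -0.0297, "tz": 0, "rx": 0, "ry": 0, "rz": 0}, {"jaw": 1, "tx": 0, "ty": -0.0297, "tz": 0, "rx": 0, "ry": 0, "rz": 0}, {"jaw": 1, "tx": 0, "ty": -0.0297, "tz": 0, "rx": 0, "ry": 0, "rz": 0}, {"jaw": 1, "tx": 0, "ty": -0.0297, "tz": 0, "rx": 0, "ry": 0, "rz": 0}, {"jaw": 1, "tx": 0, "ty": -0.0297, "tz": 0, "rx": 0, "ry": 0, "rz": 0}, {"jaw": 1, "tx": 0, "ty": -0.0297, "tz": 0, "rx": 0, "ry": 0, "rz": 0}, {"jaw": 1, "tx": 0, "ty": -0.0297, "tz": 0, "rx": 0, "ry": 0, "rz": 0}, {"jaw": 1, "tx": 0, "ty": -0.0297, "tz": 0, "rx": 0, "ry": 0, "rz": 0}, {"jaw": 1, "tx": 0, "ty": -0.0297, "tz": 0, "rx": 0, "ry": 0, "rz": 0}, {"jaw": 1, "tx": 0, "ty": -0.0297, "tz": 0, "rx": 0, "ry": 0, "rz": 0}, {"jaw": 1, "tx": 0, "ty": -0.0297, "tz": 0, "rx": 0, "ry": 0, "rz": 0}, {"jaw": 1, "tx": 0, "ty": -0.0297, "tz": 0, "rx": 0, "ry": 0, "rz": 0}]'

```text
time_s: 8.2
tcp_pos: [0.4854, -0.1064, 0.1908]
tool_rot: [[-0.99, -0.143, -0.003], [-0.143, 0.99, 0.001], [0.003, 0.002, -1.0]]
wrist_force: [1.2, 0.5, -1.0]
finger_gap: 0.0134
grip_force: 58.7
```

>>> step_arm --steps '[{"jaw": 1, "tx": 0, "ty": 0, "tz": 0, "rx": 0, "ry": 0, "rz": 0.0935}, {"jaw": 1, "tx": 0, "ty": 0, "tz": 0, "rx": 0, "ry": 0, "rz": 0.0935}, {"jaw": 1, "tx": 0, "ty": 0, "tz": 0, "rx": 0, "ry": 0, "rz": 0}, {"jaw": 1, "tx": 0, "ty": 0, "tz": 0, "rx": 0, "ry": 0, "rz": 0}]'

```text
time_s: 8.6
tcp_pos: [0.4857, -0.1053, 0.1915]
tool_rot: [[-0.999, 0.042, -0.002], [0.042, 0.999, 0.001], [0.002, 0.001, -1.0]]
wrist_force: [-0.1, -0.5, -1.4]
finger_gap: 0.0128
grip_force: 58.8
```

```bash
python3 -c "
from h import *
st();print(observe()['joints'])
for n in ['top','side','wrist']: snap(n,n+'2.png')
st()
s=observe();R=np.array(s['tool_rot']);t=np.array(s['tcp_pos'])
ec=t+R@[-.076,0,-.0176];print(ec,proj('top2.png',ec),proj('side2.png',ec))
x,y=proj('top2.png',ec)[0].astype(int);a=crop('top2.png',x-33,y-50,66,100,6)
x,y=proj('side2.png',ec)[0].astype(int);b=crop('side2.png',x-33,y-50,66,100,6);print(x,y,proj('top2.png',ec)[0].astype(int))
cv2.imwrite('pics/c3.png',np.hstack([a,b]))
"
```

```text
8.6 [ 0.4857 -0.1053  0.1915] [[-0.9991316750504101, 0.04159555006791123, -0.0023887497795869114], [0.0415936507615525, 0.9991342570771697, 0.0008393754691651819], [0.0024215960207242216, 0.0007392897944143534, -0.999996794656519]] [-0.0947 -0.5146 -1.4292] 0.012784853778032824 58.77481162548065
[-21.4928  10.3965 -12.914   66.8345  -0.0054 -19.1089]
8.75 [ 0.4863 -0.1053  0.1923] [[-0.9991106659201866, 0.04215736447212118, -0.000796156571280554], [0.04215719801918277, 0.9991109648873835, 0.00022471531569650378], [0.0008049221655998729, 0.0001909517384782586, -0.999999657818812]] [-0.1018  0.1237 -0.4437] 0.012891654200028739 58.77550184726715
[ 0.5622 -0.1085  0.2099] [[358.2424 244.4002]] [[348.3879 218.4016]]
348 218 [358 244]
```

View pics/c3.png

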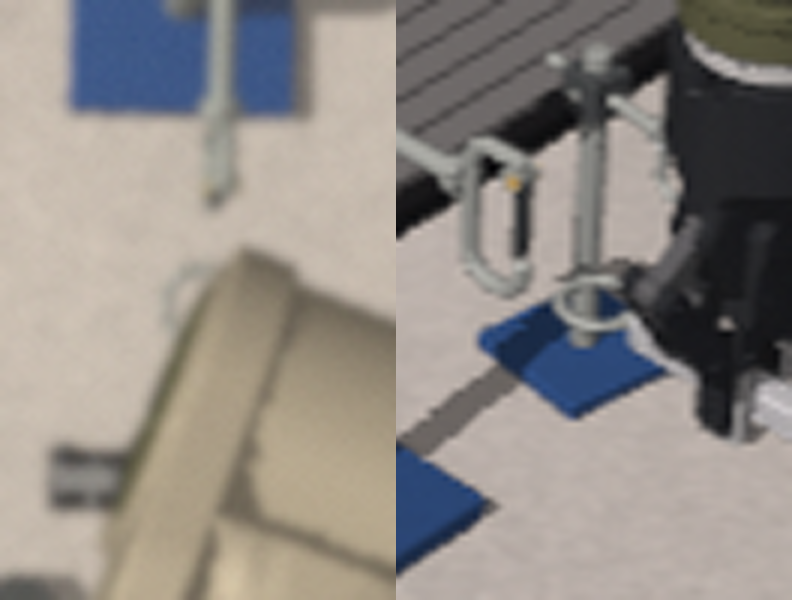

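View pics/wrist2.png

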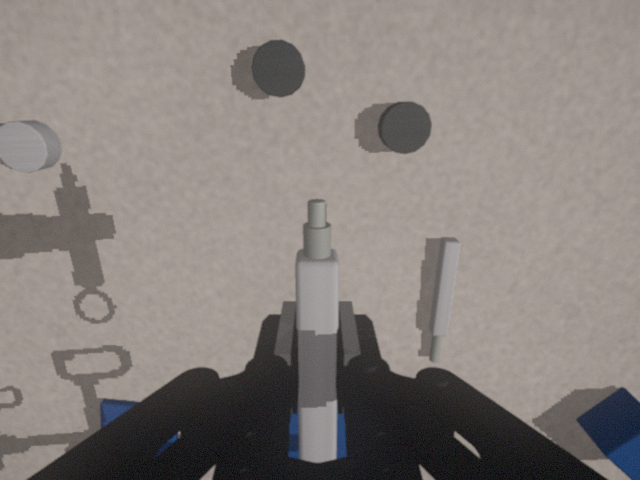

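The crop shows the ring short of the hook in line with it (side pixel ~(349,218.5), predicted (348.4,218.4)). The gold hinge is at (334.5,198.5), and the hook front in the top view at (360.3,227). The wrist view shows the bar held straight in the fingers.

```bash
python3 -c "
from h import *
f='top2.png';s='side2.png'
ec=np.array([.5622,-.1085,.2099]);print('ring left pred',proj(f,ec+[0,.018,0]),'ring front side pred',proj(s,ec+[.018,0,0]))
print('rod',atz(f,(362,194.8),.229),atz(f,(360.8,212.3),.24))
print('front',atz(f,(360.5,228),.251),'hinge',atz(f,(360,225.7),.243))
print('hinge tri',tri([f,s],[(360.2,226),(334.5,198.5)]))
print('nose side',atz(s,(335.7,212.7),.205), 'hinge side z243',atz(s,(334.5,198.5),.243))
for y in(-.108,-.11,-.112): print(proj(f,[.607,y,.25]),proj(s,[[.607,y,.243],[.607,y,.205]]).ravel())
"
```

```text
ring left pred [[351.0546063 244.3877531]] ring front side pred [[342.63611154 215.29024563]]
rod [ 0.68406437 -0.11653936  0.229     ] [ 0.63883212 -0.11238746  0.24      ]
front [ 0.59901632 -0.11051025  0.251     ] hinge [ 0.6055061  -0.11004175  0.243     ]
hinge tri [ 0.60583557 -0.10922288  0.24550525]
nose side [ 0.6034428  -0.11019004  0.205     ] hinge side z243 [ 0.60957289 -0.11098905  0.243     ]
[[359.41648039 224.7620497 ]] [334.48151795 199.4462385  333.98973169 212.48644351]
[[360.24080688 224.76486664]] [335.03910696 199.09893997 334.5385127  212.13451218]
[[361.06508535 224.76768657]] [335.59579578 198.75220241 335.08642243 211.78313979]
```

>>> step_arm --steps '[{"jaw": 1, "tx": -0.005, "ty": 0.002, "tz": -0.001, "rx": 0, "ry": 0, "rz": 0}, {"jaw": 1, "tx": -0.005, "ty": 0, "tz": 0, "rx": 0, "ry": 0, "rz": 0}, {"jaw": 1, "tx": -0.004, "ty": 0, "tz": 0, "rx": 0, "ry": 0, "rz": 0}, {"jaw": 1, "tx": -0.002, "ty": 0, "tz": 0, "rx": 0, "ry": 0, "rz": 0}, {"jaw": 1, "tx": 0, "ty": 0, "tz": 0, "rx": 0, "ry": 0, "rz": 0}]'

```text
time_s: 9.25
tcp_pos: [0.503, -0.1044, 0.1937]
tool_rot: [[-0.999, 0.043, 0.0], [0.043, 0.999, -0.0], [-0.0, -0.0, -1.0]]
wrist_force: [0.8, -0.2, -0.9]
finger_gap: 0.0129
grip_force: 58.8
```

>>> step_arm --steps '[{"jaw": 1, "tx": -0.002, "ty": 0, "tz": 0, "rx": 0, "ry": 0, "rz": 0}, {"jaw": 1, "tx": -0.001, "ty": 0, "tz": 0, "rx": 0, "ry": 0, "rz": 0}, {"jaw": 1, "tx": 0, "ty": 0, "tz": 0, "rx": 0, "ry": 0, "rz": 0}]'

```text
time_s: 9.55
tcp_pos: [0.5057, -0.1045, 0.1938]
tool_rot: [[-0.999, 0.044, 0.0], [0.044, 0.999, -0.0], [-0.0, -0.0, -1.0]]
wrist_force: [-0.3, 0.2, -1.9]
finger_gap: 0.013
grip_force: 58.8
```

>>> step_arm --steps '[{"jaw": 1, "tx": -0.002, "ty": 0, "tz": 0, "rx": 0, "ry": 0, "rz": 0}, {"jaw": 1, "tx": -0.001, "ty": 0, "tz": 0, "rx": 0, "ry": 0, "rz": 0}, {"jaw": 1, "tx": 0, "ty": 0, "tz": 0, "rx": 0, "ry": 0, "rz": 0}]'

```text
time_s: 9.85
tcp_pos: [0.5088, -0.1046, 0.1938]
tool_rot: [[-0.999, 0.044, 0.0], [0.044, 0.999, -0.0], [-0.0, -0.0, -1.0]]
wrist_force: [-0.4, -0.4, -2.0]
finger_gap: 0.0124
grip_force: 58.8
```

>>> step_arm --steps '[{"jaw": 1, "tx": -0.002, "ty": 0, "tz": 0, "rx": 0, "ry": 0, "rz": 0}, {"jaw": 1, "tx": -0.001, "ty": 0, "tz": 0, "rx": 0, "ry": 0, "rz": 0}, {"jaw": 1, "tx": 0, "ty": 0, "tz": 0, "rx": 0, "ry": 0, "rz": 0}]'

```text
time_s: 10.15
tcp_pos: [0.5116, -0.1047, 0.1937]
tool_rot: [[-0.999, 0.044, -0.0], [0.044, 0.999, -0.0], [0.0, -0.0, -1.0]]
wrist_force: [-0.3, 0.2, -1.2]
finger_gap: 0.0128
grip_force: 58.8
```

>>> step_arm --steps '[{"jaw": 1, "tx": -0.001, "ty": 0, "tz": 0.001, "rx": 0, "ry": 0, "rz": 0}, {"jaw": 1, "tx": -0.001, "ty": 0, "tz": 0, "rx": 0, "ry": 0, "rz": 0}, {"jaw": 1, "tx": 0, "ty": 0, "tz": 0, "rx": 0, "ry": 0, "rz": 0}]'

```text
time_s: 10.45
tcp_pos: [0.513, -0.1046, 0.1926]
tool_rot: [[-0.999, 0.044, -0.001], [0.044, 0.999, 0.0], [0.001, 0.0, -1.0]]
wrist_force: [-3.1, 1.6, 0.4]
finger_gap: 0.0128
grip_force: 59.0
```

>>> step_arm --steps '[{"jaw": 1, "tx": -0.001, "ty": 0, "tz": 0, "rx": 0, "ry": 0, "rz": 0}, {"jaw": 1, "tx": -0.001, "ty": 0, "tz": 0, "rx": 0, "ry": 0, "rz": 0}, {"jaw": 1, "tx": 0, "ty": 0, "tz": 0, "rx": 0, "ry": 0, "rz": 0}]'

```text
time_s: 10.75
tcp_pos: [0.5155, -0.1048, 0.1926]
tool_rot: [[-0.999, 0.044, -0.001], [0.044, 0.999, 0.0], [0.001, 0.0, -1.0]]
wrist_force: [-3.9, 0.6, -0.8]
finger_gap: 0.013
grip_force: 58.9
```

>>> step_arm --steps '[{"jaw": 1, "tx": -0.001, "ty": 0, "tz": 0, "rx": 0, "ry": 0, "rz": 0}, {"jaw": 1, "tx": -0.001, "ty": 0, "tz": 0, "rx": 0, "ry": 0, "rz": 0}, {"jaw": 1, "tx": 0, "ty": 0, "tz": 0, "rx": 0, "ry": 0, "rz": 0}]'

```text
time_s: 11.05
tcp_pos: [0.5176, -0.1049, 0.1927]
tool_rot: [[-0.999, 0.044, -0.0], [0.044, 0.999, 0.0], [0.0, 0.0, -1.0]]
wrist_force: [-4.0, 1.3, -0.0]
finger_gap: 0.013
grip_force: 58.9
```

>>> step_arm --steps '[{"jaw": 1, "tx": -0.002, "ty": 0, "tz": 0, "rx": 0, "ry": 0, "rz": 0}, {"jaw": 1, "tx": -0.002, "ty": 0, "tz": 0, "rx": 0, "ry": 0, "rz": 0}, {"jaw": 1, "tx": 0, "ty": 0, "tz": 0, "rx": 0, "ry": 0, "rz": 0}]'

```text
time_s: 11.35
tcp_pos: [0.5218, -0.1052, 0.1928]
tool_rot: [[-0.999, 0.044, -0.0], [0.044, 0.999, -0.0], [0.0, -0.0, -1.0]]
wrist_force: [-3.9, 1.6, 1.0]
finger_gap: 0.0132
grip_force: 58.9
```

>>> step_arm --steps '[{"jaw": 1, "tx": -0.002, "ty": 0, "tz": 0, "rx": 0, "ry": 0, "rz": 0}, {"jaw": 1, "tx": -0.002, "ty": 0, "tz": 0, "rx": 0, "ry": 0, "rz": 0}, {"jaw": 1, "tx": 0, "ty": 0, "tz": 0, "rx": 0, "ry": 0, "rz": 0}]'

```text
time_s: 11.65
tcp_pos: [0.5257, -0.1054, 0.1926]
tool_rot: [[-0.999, 0.044, -0.0], [0.044, 0.999, -0.0], [0.0, -0.0, -1.0]]
wrist_force: [-5.1, -0.1, -0.9]
finger_gap: 0.0127
grip_force: 58.8
```

>>> step_arm --steps '[{"jaw": 1, "tx": -0.002, "ty": 0, "tz": 0, "rx": 0, "ry": 0, "rz": 0}, {"jaw": 1, "tx": -0.001, "ty": 0, "tz": 0, "rx": 0, "ry": 0, "rz": 0}, {"jaw": 1, "tx": 0, "ty": 0, "tz": 0, "rx": 0, "ry": 0, "rz": 0}]'

```text
time_s: 11.95
tcp_pos: [0.5285, -0.1055, 0.1926]
tool_rot: [[-0.999, 0.044, -0.0], [0.044, 0.999, -0.0], [0.0, -0.0, -1.0]]
wrist_force: [-3.9, 0.7, -1.5]
finger_gap: 0.0128
grip_force: 58.8
```

>>> step_arm --steps '[{"jaw": 1, "tx": -0.001, "ty": 0, "tz": 0, "rx": 0, "ry": 0, "rz": 0}, {"jaw": 1, "tx": -0.001, "ty": 0, "tz": 0, "rx": 0, "ry": 0, "rz": 0}, {"jaw": 1, "tx": 0, "ty": 0, "tz": 0, "rx": 0, "ry": 0, "rz": 0}]'

```text
time_s: 12.25
tcp_pos: [0.5307, -0.1056, 0.1927]
tool_rot: [[-0.999, 0.044, -0.0], [0.044, 0.999, -0.0], [0.0, -0.0, -1.0]]
wrist_force: [-4.4, 1.1, -2.3]
finger_gap: 0.0127
grip_force: 58.7
```

>>> step_arm --steps '[{"jaw": 1, "tx": -0.001, "ty": 0, "tz": 0, "rx": 0, "ry": 0, "rz": 0}, {"jaw": 1, "tx": -0.0005, "ty": 0, "tz": 0, "rx": 0, "ry": 0, "rz": 0}, {"jaw": 1, "tx": 0, "ty": 0, "tz": 0, "rx": 0, "ry": 0, "rz": 0}]'

```text
time_s: 12.55
tcp_pos: [0.5319, -0.1054, 0.192]
tool_rot: [[-0.999, 0.044, -0.001], [0.044, 0.999, 0.001], [0.001, 0.001, -1.0]]
wrist_force: [-2.0, 0.9, -7.3]
finger_gap: 0.013
grip_force: 58.4
```

>>> step_arm --steps '[{"jaw": 1, "tx": -0.001, "ty": 0, "tz": 0, "rx": 0, "ry": 0, "rz": 0}, {"jaw": 1, "tx": 0, "ty": 0, "tz": 0, "rx": 0, "ry": 0, "rz": 0}]'

```text
time_s: 12.75
tcp_pos: [0.535, -0.1062, 0.1937]
tool_rot: [[-0.999, 0.044, 0.004], [0.044, 0.999, -0.001], [-0.004, -0.001, -1.0]]
wrist_force: [1.1, -0.5, -0.4]
finger_gap: 0.0125
grip_force: 59.2
```

>>> step_arm --steps '[{"jaw": 1, "tx": 0.004, "ty": 0, "tz": 0, "rx": 0, "ry": 0, "rz": 0}, {"jaw": 1, "tx": 0.004, "ty": 0, "tz": 0, "rx": 0, "ry": 0, "rz": 0}, {"jaw": 1, "tx": 0.002, "ty": 0, "tz": 0, "rx": 0, "ry": 0, "rz": 0}, {"jaw": 1, "tx": 0, "ty": 0, "tz": 0, "rx": 0, "ry": 0, "rz": 0}]'

```text
time_s: 13.15
tcp_pos: [0.5237, -0.1056, 0.1935]
tool_rot: [[-0.999, 0.044, 0.002], [0.044, 0.999, -0.001], [-0.002, -0.001, -1.0]]
wrist_force: [2.4, -0.1, -1.7]
finger_gap: 0.0126
grip_force: 59.2
```

>>> step_arm --steps '[{"jaw": 1, "tx": 0.001, "ty": 0, "tz": 0, "rx": 0, "ry": 0, "rz": 0}, {"jaw": 1, "tx": 0.0005, "ty": 0, "tz": 0, "rx": 0, "ry": 0, "rz": 0}, {"jaw": 1, "tx": 0, "ty": 0, "tz": 0, "rx": 0, "ry": 0, "rz": 0}]'

```text
time_s: 13.45
tcp_pos: [0.5229, -0.1057, 0.1934]
tool_rot: [[-0.999, 0.044, 0.003], [0.044, 0.999, -0.001], [-0.003, -0.001, -1.0]]
wrist_force: [5.3, -2.0, -1.1]
finger_gap: 0.0129
grip_force: 59.2
```

>>> step_arm --steps '[{"jaw": 1, "tx": 0.001, "ty": 0, "tz": 0, "rx": 0, "ry": 0, "rz": 0}, {"jaw": 1, "tx": 0, "ty": 0, "tz": 0, "rx": 0, "ry": 0, "rz": 0}]'

```text
time_s: 13.65
tcp_pos: [0.5227, -0.1058, 0.1935]
tool_rot: [[-0.999, 0.044, 0.004], [0.044, 0.999, -0.001], [-0.004, -0.001, -1.0]]
wrist_force: [6.9, -2.6, -1.8]
finger_gap: 0.013
grip_force: 59.2
```

The push fell to 0, and drawing back catches at 7 N, so the eye is inside. I ease it forward and lower it.

>>> step_arm --steps '[{"jaw": 1, "tx": -0.004, "ty": 0, "tz": 0, "rx": 0, "ry": 0, "rz": 0}, {"jaw": 1, "tx": -0.004, "ty": 0, "tz": 0, "rx": 0, "ry": 0, "rz": 0}, {"jaw": 1, "tx": 0, "ty": 0, "tz": 0.003, "rx": 0, "ry": 0, "rz": 0}, {"jaw": 1, "tx": 0, "ty": 0, "tz": 0.004, "rx": 0, "ry": 0, "rz": 0}, {"jaw": 1, "tx": 0, "ty": 0, "tz": 0, "rx": 0, "ry": 0, "rz": 0}]'

```text
time_s: 14.15
tcp_pos: [0.5277, -0.1051, 0.1847]
tool_rot: [[-0.999, 0.044, -0.002], [0.044, 0.999, 0.001], [0.002, 0.001, -1.0]]
wrist_force: [0.4, 0.2, -2.0]
finger_gap: 0.0126
grip_force: 59.2
```

>>> step_arm --steps '[{"jaw": 1, "tx": 0, "ty": 0, "tz": 0.003, "rx": 0, "ry": 0, "rz": 0}, {"jaw": 1, "tx": 0, "ty": 0, "tz": 0.003, "rx": 0, "ry": 0, "rz": 0}, {"jaw": 1, "tx": 0, "ty": 0, "tz": 0, "rx": 0, "ry": 0, "rz": 0}]'

```text
time_s: 14.45
tcp_pos: [0.5282, -0.1054, 0.1792]
tool_rot: [[-0.999, 0.044, -0.001], [0.044, 0.999, 0.0], [0.001, 0.0, -1.0]]
wrist_force: [-0.9, -1.5, -0.7]
finger_gap: 0.0127
grip_force: 59.2
```

```bash
python3 -c "
from h import *
snap('side','side3.png');st();print(observe()['joints'])
cv2.imwrite('pics/c4.png',crop('side3.png',305,175,75,75,7))
"
```

```text
14.5 [ 0.5283 -0.1054  0.1795] [[-0.999038546223422, 0.0438370481173892, -0.000544400721219989], [0.04383700691286163, 0.9990386925373416, 8.739680142797912e-05], [0.0005477086025334917, 6.344787526370028e-05, -0.9999998479948154]] [ 0.6191  0.2748 -1.3683] 0.012799135653716582 59.211689829826355
[-19.8203  15.1646  -8.5     66.3665  -0.0059 -17.3078]
```

View pics/c4.png

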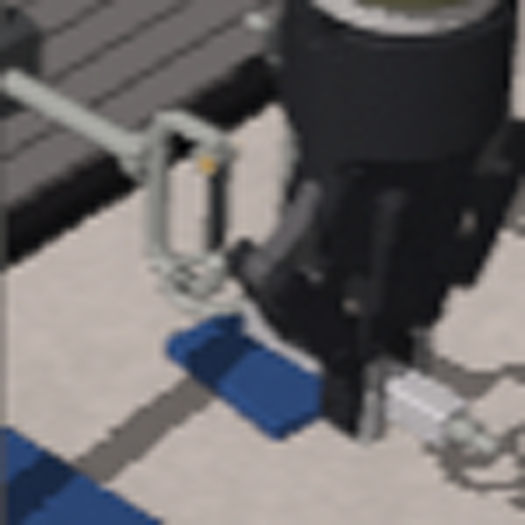

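The side crop shows the gate shut and the ring's leading wire inside the hook, at about crop (185,275), with the nose in its hole. Now tilt the gauge about the rim in stages.

>>> step_arm --steps '[{"jaw": 1, "tx": -0.002, "ty": 0, "tz": 0.002, "rx": 0, "ry": 0, "rz": 0}, {"jaw": 1, "tx": -0.001, "ty": 0, "tz": 0.0045, "rx": 0, "ry": -0.05, "rz": 0}, {"jaw": 1, "tx": -0.001, "ty": 0, "tz": 0.0045, "rx": 0, "ry": -0.05, "rz": 0}, {"jaw": 1, "tx": -0.001, "ty": 0, "tz": 0.0045, "rx": 0, "ry": -0.05, "rz": 0}, {"jaw": 1, "tx": -0.001, "ty": 0, "tz": 0.0045, "rx": 0, "ry": -0.05, "rz": 0}, {"jaw": 1, "tx": -0.001, "ty": 0, "tz": 0.0045, "rx": 0, "ry": -0.05, "rz": 0}, {"jaw": 1, "tx": -0.001, "ty": 0, "tz": 0.0045, "rx": 0, "ry": -0.05, "rz": 0}, {"jaw": 1, "tx": 0, "ty": 0, "tz": 0, "rx": 0, "ry": 0, "rz": 0}]'

```text
time_s: 15.3
tcp_pos: [0.538, -0.1054, 0.1508]
tool_rot: [[-0.955, 0.044, 0.294], [0.042, 0.999, -0.013], [-0.294, 0.001, -0.956]]
wrist_force: [0.8, 0.5, -1.5]
finger_gap: 0.013
grip_force: 59.2
```

```bash
cat >> h.py <<'E'
def rim():
    s=observe();R=np.array(s['tool_rot']);t=np.array(s['tcp_pos'])
    print('rim',t+R@[-.091,0,-.0176],'tilt',np.degrees(np.arcsin(-R[2,0])),'j',np.round(s['joints'],1),'F',np.round(s['wrist_force'],1))
E
python3 -c "
from h import *
rim()"
```

```text
rim [ 0.61973566 -0.10904868  0.19435401] tilt 17.09728622823334 j [-22.7   4.6 -28.5  40.8   5.9 -19.4] F [ 0.8  0.5 -1.5]
```

>>> step_arm --steps '[{"jaw": 1, "tx": -0.001, "ty": 0, "tz": 0.0045, "rx": 0, "ry": -0.05, "rz": 0}, {"jaw": 1, "tx": -0.001, "ty": 0, "tz": 0.0045, "rx": 0, "ry": -0.05, "rz": 0}, {"jaw": 1, "tx": -0.001, "ty": 0, "tz": 0.0045, "rx": 0, "ry": -0.05, "rz": 0}, {"jaw": 1, "tx": -0.001, "ty": 0, "tz": 0.0045, "rx": 0, "ry": -0.05, "rz": 0}, {"jaw": 1, "tx": -0.001, "ty": 0, "tz": 0.0045, "rx": 0, "ry": -0.05, "rz": 0}, {"jaw": 1, "tx": 0, "ty": 0, "tz": 0, "rx": 0, "ry": 0, "rz": 0}]'

```text
time_s: 15.9
tcp_pos: [0.5517, -0.1061, 0.1316]
tool_rot: [[-0.853, 0.044, 0.52], [0.038, 0.999, -0.022], [-0.52, 0.001, -0.854]]
wrist_force: [-0.7, -1.1, -1.6]
finger_gap: 0.0131
grip_force: 59.2
```

```bash
python3 -c "
from h import *
rim()"
```

```text
rim [ 0.62018736 -0.10916113  0.19400269] tilt 31.335782708348354 j [-25.4  -0.5 -43.9  17.3  11.7 -19.8] F [-0.7 -1.1 -1.6]
```

>>> step_arm --steps '[{"jaw": 1, "tx": -0.001, "ty": 0, "tz": 0.0045, "rx": 0, "ry": -0.05, "rz": 0}, {"jaw": 1, "tx": -0.001, "ty": 0, "tz": 0.0045, "rx": 0, "ry": -0.05, "rz": 0}, {"jaw": 1, "tx": -0.001, "ty": 0, "tz": 0.0045, "rx": 0, "ry": -0.05, "rz": 0}, {"jaw": 1, "tx": 0, "ty": 0, "tz": 0, "rx": 0, "ry": 0, "rz": 0}]'

```text
time_s: 16.3
tcp_pos: [0.5622, -0.1067, 0.1222]
tool_rot: [[-0.766, 0.044, 0.641], [0.035, 0.999, -0.028], [-0.641, 0.001, -0.767]]
wrist_force: [-0.5, 0.1, -1.8]
finger_gap: 0.0126
grip_force: 59.2
```

```bash
python3 -c "
from h import *
rim()"
```

```text
rim [ 0.62066396 -0.10936608  0.19403262] tilt 39.89924676442395 j [-27.   -0.9 -52.6   1.   15.4 -19.2] F [-0.5  0.1 -1.8]
```

The arm's j3 limit stops the tilt near 45°. Yawing the gauge about the rim, with the wrist swung to -y, gains reach and also keeps the swing clear of the post.

>>> step_arm --steps '[{"jaw": 1, "tx": -0.0001, "ty": -0.0029, "tz": 0.0001, "rx": -0.032, "ry": 0, "rz": -0.0385}, {"jaw": 1, "tx": -0.0002, "ty": -0.0058, "tz": 0.0002, "rx": -0.064, "ry": 0, "rz": -0.077}, {"jaw": 1, "tx": -0.0002, "ty": -0.0058, "tz": 0.0002, "rx": -0.064, "ry": 0, "rz": -0.077}, {"jaw": 1, "tx": -0.0002, "ty": -0.0058, "tz": 0.0002, "rx": -0.064, "ry": 0, "rz": -0.077}, {"jaw": 1, "tx": -0.0001, "ty": -0.0029, "tz": 0.0001, "rx": -0.032, "ry": 0, "rz": -0.0385}, {"jaw": 1, "tx": 0, "ty": 0, "tz": 0, "rx": 0, "ry": 0, "rz": 0}]'

```text
time_s: 16.9
tcp_pos: [0.5688, -0.1325, 0.1249]
tool_rot: [[-0.717, -0.347, 0.604], [-0.268, 0.938, 0.221], [-0.643, -0.004, -0.766]]
wrist_force: [-0.1, -0.4, -0.6]
finger_gap: 0.0131
grip_force: 59.2
```

```bash
python3 -c "
from h import *
rim();st()"
```

```text
rim [ 0.62342593 -0.11201517  0.19695993] tilt 40.03529941278103 j [-37.8   6.  -41.7  18.2  33.  -50.9] F [-0.1 -0.4 -0.6]
16.9 [ 0.5688 -0.1325  0.1249] [[-0.7171443796496217, -0.347474337032967, 0.6041237653332795], [-0.2681813391007966, 0.9376827953175587, 0.22097453410642792], [-0.643259440735278, -0.0035440751895758626, -0.7656400795647964]] [-0.0791 -0.3616 -0.584 ] 0.013077205653333647 59.24971640110016
```

>>> step_arm --steps '[{"jaw": 1, "tx": 0.003, "ty": 0.003, "tz": 0.0006, "rx": 0, "ry": 0, "rz": 0}, {"jaw": 1, "tx": -0.001, "ty": 0, "tz": 0.0045, "rx": 0, "ry": -0.05, "rz": 0}, {"jaw": 1, "tx": -0.001, "ty": 0, "tz": 0.0045, "rx": 0, "ry": -0.05, "rz": 0}, {"jaw": 1, "tx": -0.001, "ty": 0, "tz": 0.0045, "rx": 0, "ry": -0.05, "rz": 0}, {"jaw": 1, "tx": -0.001, "ty": 0, "tz": 0.0045, "rx": 0, "ry": -0.05, "rz": 0}, {"jaw": 1, "tx": 0, "ty": 0, "tz": 0, "rx": 0, "ry": 0, "rz": 0}]'

```text
time_s: 17.5
tcp_pos: [0.5783, -0.1218, 0.1109]
tool_rot: [[-0.582, -0.348, 0.735], [-0.218, 0.937, 0.272], [-0.783, -0.002, -0.622]]
wrist_force: [-2.6, -2.5, 2.0]
finger_gap: 0.0133
grip_force: 59.9
```

```bash
python3 -c "
from h import *
rim();st()"
```

```text
rim [ 0.61830127 -0.1067036   0.19313001] tilt 51.552443251628446 j [-40.8   8.8 -51.5  -1.6  43.3 -48.6] F [-2.6 -2.5  2. ]
17.5 [ 0.5783 -0.1218  0.1109] [[-0.582193763884903, -0.34843948917709666, 0.734602166941763], [-0.2183649123352187, 0.9373283949817316, 0.2715368207477639], [-0.7831776212037485, -0.0023242940810188923, -0.6217937047788946]] [-2.552  -2.4811  1.9848] 0.013285718137693666 59.94370758533478
```

>>> step_arm --steps '[{"jaw": 1, "tx": -0.0007, "ty": -0.002, "tz": -0.0015, "rx": 0, "ry": 0, "rz": 0}, {"jaw": 1, "tx": -0.001, "ty": 0, "tz": 0.0045, "rx": 0, "ry": -0.05, "rz": 0}, {"jaw": 1, "tx": -0.001, "ty": 0, "tz": 0.0045, "rx": 0, "ry": -0.05, "rz": 0}, {"jaw": 1, "tx": 0, "ty": 0, "tz": 0, "rx": 0, "ry": 0, "rz": 0}, {"jaw": 1, "tx": 0, "ty": 0, "tz": 0, "rx": 0, "ry": 0, "rz": 0}]'

```text
time_s: 18.0
tcp_pos: [0.5862, -0.1212, 0.1084]
tool_rot: [[-0.508, -0.349, 0.787], [-0.191, 0.937, 0.293], [-0.84, -0.001, -0.543]]
wrist_force: [0.0, 0.0, -0.2]
finger_gap: 0.0131
grip_force: 59.3
```

```bash
python3 -c "
from h import *
rim();st()"
```

```text
rim [ 0.6185418  -0.10894037  0.19442075] tilt 57.12571910444108 j [-42.2  11.8 -55.1 -12.4  48.2 -46.4] F [ 0.   0.  -0.2]
18.0 [ 0.5862 -0.1212  0.1084] [[-0.5081719175428668, -0.3492758268124309, 0.7872532623148021], [-0.19076276547132087, 0.9370187617657297, 0.29258401769193076], [-0.8398636017416992, -0.0014956281325863344, -0.5427954435751552]] [ 0.0407  0.0314 -0.2338] 0.013133930373901733 59.30767893791199
```

Free of load, 33° from vertical. Release and back off.

>>> step_arm --steps '[{"jaw": 0, "tx": 0, "ty": 0, "tz": 0, "rx": 0, "ry": 0, "rz": 0}, {"jaw": 0, "tx": 0, "ty": 0, "tz": 0, "rx": 0, "ry": 0, "rz": 0}, {"jaw": 0, "tx": 0, "ty": 0, "tz": -0.005, "rx": 0, "ry": 0, "rz": 0}, {"jaw": 0, "tx": 0, "ty": 0, "tz": -0.02, "rx": 0, "ry": 0, "rz": 0}, {"jaw": 0, "tx": 0, "ty": 0, "tz": -0.02, "rx": 0, "ry": 0, "rz": 0}, {"jaw": 0, "tx": 0, "ty": 0, "tz": -0.02, "rx": 0, "ry": 0, "rz": 0}, {"jaw": 0, "tx": 0, "ty": 0, "tz": -0.02, "rx": 0, "ry": 0, "rz": 0}, {"jaw": 0, "tx": 0, "ty": 0, "tz": -0.02, "rx": 0, "ry": 0, "rz": 0}, {"jaw": 0, "tx": 0, "ty": 0, "tz": -0.01, "rx": 0, "ry": 0, "rz": 0}, {"jaw": 0, "tx": 0, "ty": 0, "tz": 0, "rx": 0, "ry": 0, "rz": 0}]'

```text
time_s: 19.0
tcp_pos: [0.4955, -0.1564, 0.1724]
tool_rot: [[-0.505, -0.347, 0.79], [-0.191, 0.938, 0.29], [-0.841, -0.005, -0.54]]
wrist_force: [-0.4, -0.6, 1.0]
finger_gap: 0.0854
grip_force: 0.0
```

```bash
python3 -c "
from h import *
snap('side','side4.png');rim();st()
for i in range(4): snap('side','side4%d.png'%i)
fs=[cv2.imread('pics/side4%s.png'%i)[160:270,290:390].astype(int) for i in ['',0,1,2,3]]
print([np.abs(a-b).max(2).__gt__(25).sum() for a,b in zip(fs,fs[1:])])
cv2.imwrite('pics/c5.png',np.hstack([crop('side4.png',290,160,100,110,4),crop('side43.png',290,160,100,110,4)]))
"
```

```text
rim [ 0.52790314 -0.14375656  0.25793487] tilt 57.28200475874012 j [-56.2  -0.1 -51.5  18.5  54.9 -66.3] F [-0.8 -0.3 -0.1]
19.05 [ 0.4958 -0.1561  0.1719] [[-0.5054555604664819, -0.34780194457878133, 0.7896508619261636], [-0.19146772766946818, 0.9375576380927921, 0.29038902271772477], [-0.8413410638109883, -0.004413909954137892, -0.5404865694393449]] [-0.8466 -0.3342 -0.1106] 0.08532395336565322 0.0
[np.int64(577), np.int64(562), np.int64(510), np.int64(394)]
```

View pics/c5.png

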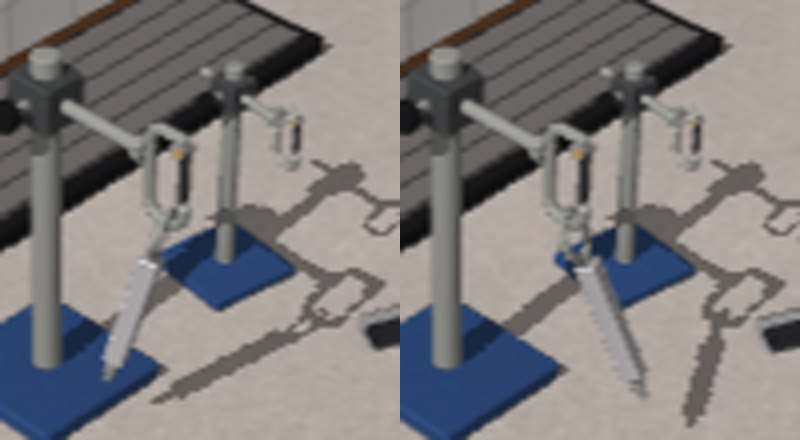

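The gauge hangs by its eye with the gate shut, and it swings (pin tip at crop (107,378), then (643,393)). I wait for it to settle.

```bash
cat > m.py <<'E'
from h import *
fs=[]
for i in range(10): fs.append(camera('side')['pixels'][205:265,300:375].astype(int))
print(observe()['time_s'],[int((np.abs(a-b).max(2)>25).sum()) for a,b in zip(fs,fs[1:])])
E
echo
```

>>> step_arm --steps '[{"jaw": 0, "tx": 0, "ty": 0, "tz": 0, "rx": 0, "ry": 0, "rz": 0}, {"jaw": 0, "tx": 0, "ty": 0, "tz": 0, "rx": 0, "ry": 0, "rz": 0}, {"jaw": 0, "tx": 0, "ty": 0, "tz": 0, "rx": 0, "ry": 0, "rz": 0}, {"jaw": 0, "tx": 0, "ty": 0, "tz": 0, "rx": 0, "ry": 0, "rz": 0}, {"jaw": 0, "tx": 0, "ty": 0, "tz": 0, "rx": 0, "ry": 0, "rz": 0}, {"jaw": 0, "tx": 0, "ty": 0, "tz": 0, "rx": 0, "ry": 0, "rz": 0}, {"jaw": 0, "tx": 0, "ty": 0, "tz": 0, "rx": 0, "ry": 0, "rz": 0}, {"jaw": 0, "tx": 0, "ty": 0, "tz": 0, "rx": 0, "ry": 0, "rz": 0}, {"jaw": 0, "tx": 0, "ty": 0, "tz": 0, "rx": 0, "ry": 0, "rz": 0}, {"jaw": 0, "tx": 0, "ty": 0, "tz": 0, "rx": 0, "ry": 0, "rz": 0}, {"jaw": 0, "tx": 0, "ty": 0, "tz": 0, "rx": 0, "ry": 0, "rz": 0}, {"jaw": 0, "tx": 0, "ty": 0, "tz": 0, "rx": 0, "ry": 0, "rz": 0}]'

```text
time_s: 20.45
tcp_pos: [0.4958, -0.1552, 0.171]
tool_rot: [[-0.506, -0.349, 0.789], [-0.191, 0.937, 0.292], [-0.841, -0.003, -0.541]]
wrist_force: [-0.5, 0.4, -0.0]
finger_gap: 0.0852
grip_force: 0.0
```

>>> step_arm --steps '[{"jaw": 0, "tx": 0, "ty": 0, "tz": 0, "rx": 0, "ry": 0, "rz": 0}, {"jaw": 0, "tx": 0, "ty": 0, "tz": 0, "rx": 0, "ry": 0, "rz": 0}, {"jaw": 0, "tx": 0, "ty": 0, "tz": 0, "rx": 0, "ry": 0, "rz": 0}, {"jaw": 0, "tx": 0, "ty": 0, "tz": 0, "rx": 0, "ry": 0, "rz": 0}, {"jaw": 0, "tx": 0, "ty": 0, "tz": 0, "rx": 0, "ry": 0, "rz": 0}, {"jaw": 0, "tx": 0, "ty": 0, "tz": 0, "rx": 0, "ry": 0, "rz": 0}, {"jaw": 0, "tx": 0, "ty": 0, "tz": 0, "rx": 0, "ry": 0, "rz": 0}, {"jaw": 0, "tx": 0, "ty": 0, "tz": 0, "rx": 0, "ry": 0, "rz": 0}, {"jaw": 0, "tx": 0, "ty": 0, "tz": 0, "rx": 0, "ry": 0, "rz": 0}, {"jaw": 0, "tx": 0, "ty": 0, "tz": 0, "rx": 0, "ry": 0, "rz": 0}, {"jaw": 0, "tx": 0, "ty": 0, "tz": 0, "rx": 0, "ry": 0, "rz": 0}, {"jaw": 0, "tx": 0, "ty": 0, "tz": 0, "rx": 0, "ry": 0, "rz": 0}]'

```text
time_s: 21.65
tcp_pos: [0.4958, -0.1551, 0.171]
tool_rot: [[-0.506, -0.349, 0.789], [-0.191, 0.937, 0.292], [-0.841, -0.003, -0.541]]
wrist_force: [-0.6, 0.3, -0.2]
finger_gap: 0.0857
grip_force: 0.0
```

>>> step_arm --steps '[{"jaw": 0, "tx": 0, "ty": 0, "tz": 0, "rx": 0, "ry": 0, "rz": 0}, {"jaw": 0, "tx": 0, "ty": 0, "tz": 0, "rx": 0, "ry": 0, "rz": 0}, {"jaw": 0, "tx": 0, "ty": 0, "tz": 0, "rx": 0, "ry": 0, "rz": 0}, {"jaw": 0, "tx": 0, "ty": 0, "tz": 0, "rx": 0, "ry": 0, "rz": 0}, {"jaw": 0, "tx": 0, "ty": 0, "tz": 0, "rx": 0, "ry": 0, "rz": 0}, {"jaw": 0, "tx": 0, "ty": 0, "tz": 0, "rx": 0, "ry": 0, "rz": 0}, {"jaw": 0, "tx": 0, "ty": 0, "tz": 0, "rx": 0, "ry": 0, "rz": 0}, {"jaw": 0, "tx": 0, "ty": 0, "tz": 0, "rx": 0, "ry": 0, "rz": 0}, {"jaw": 0, "tx": 0, "ty": 0, "tz": 0, "rx": 0, "ry": 0, "rz": 0}, {"jaw": 0, "tx": 0, "ty": 0, "tz": 0, "rx": 0, "ry": 0, "rz": 0}, {"jaw": 0, "tx": 0, "ty": 0, "tz": 0, "rx": 0, "ry": 0, "rz": 0}, {"jaw": 0, "tx": 0, "ty": 0, "tz": 0, "rx": 0, "ry": 0, "rz": 0}]'

```text
time_s: 22.85
tcp_pos: [0.4958, -0.1551, 0.171]
tool_rot: [[-0.506, -0.349, 0.789], [-0.191, 0.937, 0.292], [-0.841, -0.003, -0.541]]
wrist_force: [0.3, -0.0, -0.1]
finger_gap: 0.0854
grip_force: 0.0
```

>>> step_arm --steps '[{"jaw": 0, "tx": 0, "ty": 0, "tz": 0, "rx": 0, "ry": 0, "rz": 0}, {"jaw": 0, "tx": 0, "ty": 0, "tz": 0, "rx": 0, "ry": 0, "rz": 0}, {"jaw": 0, "tx": 0, "ty": 0, "tz": 0, "rx": 0, "ry": 0, "rz": 0}, {"jaw": 0, "tx": 0, "ty": 0, "tz": 0, "rx": 0, "ry": 0, "rz": 0}, {"jaw": 0, "tx": 0, "ty": 0, "tz": 0, "rx": 0, "ry": 0, "rz": 0}, {"jaw": 0, "tx": 0, "ty": 0, "tz": 0, "rx": 0, "ry": 0, "rz": 0}, {"jaw": 0, "tx": 0, "ty": 0, "tz": 0, "rx": 0, "ry": 0, "rz": 0}, {"jaw": 0, "tx": 0, "ty": 0, "tz": 0, "rx": 0, "ry": 0, "rz": 0}, {"jaw": 0, "tx": 0, "ty": 0, "tz": 0, "rx": 0, "ry": 0, "rz": 0}, {"jaw": 0, "tx": 0, "ty": 0, "tz": 0, "rx": 0, "ry": 0, "rz": 0}, {"jaw": 0, "tx": 0, "ty": 0, "tz": 0, "rx": 0, "ry": 0, "rz": 0}, {"jaw": 0, "tx": 0, "ty": 0, "tz": 0, "rx": 0, "ry": 0, "rz": 0}]'

```text
time_s: 24.05
tcp_pos: [0.4958, -0.1551, 0.171]
tool_rot: [[-0.506, -0.349, 0.789], [-0.191, 0.937, 0.292], [-0.841, -0.003, -0.541]]
wrist_force: [1.0, 0.1, -0.4]
finger_gap: 0.0856
grip_force: 0.0
```

```bash
python3 m.py
```

```text
24.55 [384, 418, 363, 215, 106, 306, 387, 386, 318]
```

```bash
python3 -c "
from h import *
for i in range(80): camera('top')
print(observe()['time_s'])"; python3 m.py
```

```text
28.55
29.05 [68, 36, 12, 21, 33, 45, 27, 24, 4]
```

>>> step_arm --steps '[{"jaw": 0, "tx": 0, "ty": 0, "tz": 0, "rx": 0, "ry": 0, "rz": 0}, {"jaw": 0, "tx": 0, "ty": 0, "tz": 0, "rx": 0, "ry": 0, "rz": 0}, {"jaw": 0, "tx": 0, "ty": 0, "tz": 0, "rx": 0, "ry": 0, "rz": 0}, {"jaw": 0, "tx": 0, "ty": 0, "tz": 0, "rx": 0, "ry": 0, "rz": 0}, {"jaw": 0, "tx": 0, "ty": 0, "tz": 0, "rx": 0, "ry": 0, "rz": 0}, {"jaw": 0, "tx": 0, "ty": 0, "tz": 0, "rx": 0, "ry": 0, "rz": 0}, {"jaw": 0, "tx": 0, "ty": 0, "tz": 0, "rx": 0, "ry": 0, "rz": 0}, {"jaw": 0, "tx": 0, "ty": 0, "tz": 0, "rx": 0, "ry": 0, "rz": 0}, {"jaw": 0, "tx": 0, "ty": 0, "tz": 0, "rx": 0, "ry": 0, "rz": 0}, {"jaw": 0, "tx": 0, "ty": 0, "tz": 0, "rx": 0, "ry": 0, "rz": 0}, {"jaw": 0, "tx": 0, "ty": 0, "tz": 0, "rx": 0, "ry": 0, "rz": 0}, {"jaw": 0, "tx": 0, "ty": 0, "tz": 0, "rx": 0, "ry": 0, "rz": 0}]'

```text
time_s: 30.25
tcp_pos: [0.4958, -0.1551, 0.171]
tool_rot: [[-0.506, -0.349, 0.789], [-0.191, 0.937, 0.292], [-0.841, -0.003, -0.541]]
wrist_force: [-0.1, 0.4, 0.4]
finger_gap: 0.0856
grip_force: 0.0
```

>>> step_arm --steps '[{"jaw": 0, "tx": 0, "ty": 0, "tz": 0, "rx": 0, "ry": 0, "rz": 0}, {"jaw": 0, "tx": 0, "ty": 0, "tz": 0, "rx": 0, "ry": 0, "rz": 0}, {"jaw": 0, "tx": 0, "ty": 0, "tz": 0, "rx": 0, "ry": 0, "rz": 0}, {"jaw": 0, "tx": 0, "ty": 0, "tz": 0, "rx": 0, "ry": 0, "rz": 0}, {"jaw": 0, "tx": 0, "ty": 0, "tz": 0, "rx": 0, "ry": 0, "rz": 0}, {"jaw": 0, "tx": 0, "ty": 0, "tz": 0, "rx": 0, "ry": 0, "rz": 0}, {"jaw": 0, "tx": 0, "ty": 0, "tz": 0, "rx": 0, "ry": 0, "rz": 0}, {"jaw": 0, "tx": 0, "ty": 0, "tz": 0, "rx": 0, "ry": 0, "rz": 0}, {"jaw": 0, "tx": 0, "ty": 0, "tz": 0, "rx": 0, "ry": 0, "rz": 0}, {"jaw": 0, "tx": 0, "ty": 0, "tz": 0, "rx": 0, "ry": 0, "rz": 0}, {"jaw": 0, "tx": 0, "ty": 0, "tz": 0, "rx": 0, "ry": 0, "rz": 0}, {"jaw": 0, "tx": 0, "ty": 0, "tz": 0, "rx": 0, "ry": 0, "rz": 0}]'

```text
time_s: 31.45
tcp_pos: [0.4958, -0.1551, 0.171]
tool_rot: [[-0.506, -0.349, 0.789], [-0.191, 0.937, 0.292], [-0.841, -0.003, -0.541]]
wrist_force: [-0.4, 0.5, -0.5]
finger_gap: 0.0854
grip_force: 0.0
```

>>> step_arm --steps '[{"jaw": 0, "tx": 0, "ty": 0, "tz": 0, "rx": 0, "ry": 0, "rz": 0}, {"jaw": 0, "tx": 0, "ty": 0, "tz": 0, "rx": 0, "ry": 0, "rz": 0}, {"jaw": 0, "tx": 0, "ty": 0, "tz": 0, "rx": 0, "ry": 0, "rz": 0}, {"jaw": 0, "tx": 0, "ty": 0, "tz": 0, "rx": 0, "ry": 0, "rz": 0}, {"jaw": 0, "tx": 0, "ty": 0, "tz": 0, "rx": 0, "ry": 0, "rz": 0}, {"jaw": 0, "tx": 0, "ty": 0, "tz": 0, "rx": 0, "ry": 0, "rz": 0}, {"jaw": 0, "tx": 0, "ty": 0, "tz": 0, "rx": 0, "ry": 0, "rz": 0}, {"jaw": 0, "tx": 0, "ty": 0, "tz": 0, "rx": 0, "ry": 0, "rz": 0}, {"jaw": 0, "tx": 0, "ty": 0, "tz": 0, "rx": 0, "ry": 0, "rz": 0}, {"jaw": 0, "tx": 0, "ty": 0, "tz": 0, "rx": 0, "ry": 0, "rz": 0}, {"jaw": 0, "tx": 0, "ty": 0, "tz": 0, "rx": 0, "ry": 0, "rz": 0}, {"jaw": 0, "tx": 0, "ty": 0, "tz": 0, "rx": 0, "ry": 0, "rz": 0}]'

```text
time_s: 32.65
tcp_pos: [0.4958, -0.1551, 0.171]
tool_rot: [[-0.506, -0.349, 0.789], [-0.191, 0.937, 0.292], [-0.841, -0.003, -0.541]]
wrist_force: [0.2, -0.1, 1.2]
finger_gap: 0.0854
grip_force: 0.0
```

```bash
python3 m.py
```

```text
33.15 [0, 0, 0, 0, 0, 0, 0, 0, 0]
```

Settled. One last look, then hand in.

```bash
python3 -c "
from h import *
snap('side','side9.png')
cv2.imwrite('pics/c9.png',crop('side9.png',290,160,100,110,4))"
```

```text
(no output)
```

View pics/c9.png

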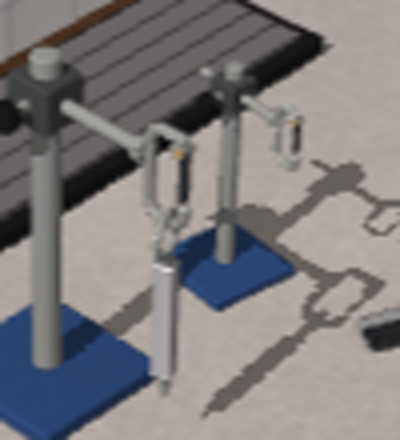

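The gauge hangs straight down from the hook's bowl (eye at crop (168,220), pin tip at (165,392)), with the gate shut and the gripper clear.

```bash
python3 -c "
from cell import close_job
print(close_job())"
```

```text
the job is handed in; nothing more can be done
None
```

The gauge hangs at rest by its eye in the snap hook with the gate shut and the gripper clear, and the job was handed in at about 33 s; no verdict was returned.

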